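Wedge the rocking inkstone stand

TASK

The rosewood stand that carries the round inkstone rocks, because one of its four feet has lost its rubber pad. Push the pale wooden wedge along the table, thin end first, under that short foot until the stand is level and no longer rocks, without forcing it further; then press down gently on the deck corner above the wedge to check that it stays level, and take your hand away. Only push and press with the fingers: do not pick the wedge up, and leave the other things on the table where they are.

Things in the scene. Friction and masses are not known exactly. Their poses are not given: they have to be found in the camera images.
- stand: The reddish wooden stand's fixed place. Origin on the table (z=0) under its middle; x axis: the way to drive the wedge in, along its 230 mm sides. Four round legs, 36 mm across, bevelled to an 18 mm flat end, at (+-90,+-70) mm. Black pads, 42 mm across, 10 mm high, under all but the one at (-90,-70). Deck board 230 x 190 mm, underside 50 and top 68 mm above the table when level.
- deck (a joint): Rocking angle (rad) of the stand about the diagonal through the feet at (-90,+70) and (+90,-70) mm: 0 = level, on all pads (hard stop); -0.085 = rocked down on the short foot, where it rests at the start by its weight (3 to 7 N on that foot). The short foot's end is 10 mm above the table at 0, about 1 mm at -0.085.
- short_foot (a point): Point on the table surface (z=0) straight below the centre of the short foot, at (-90,-70) mm in the stand's frame.
- corner (a point): Point on the top face of the deck, near the deck corner above the short foot, at (-100,-80) mm in the stand's frame; a good place to press. Rocks with the deck (about 68 mm above the table when level, 57 mm when rocked down). 37 mm clear of the inkstone.
- inkstone (a point): Centre of the top face of the round green-grey inkstone fixed on the deck: 124 mm across, its top 108 mm above the table when level (carved lumps to 115), at (-22,-18) mm in the stand's frame.
- wedge: Loose pale wooden wedge, 130 long, 50 wide, 2 mm thick at the thin end, 22 at the other; even slope, 90 g. Origin: middle of its flat underside; x axis to the thin end, z up. Starts flat, thin end 30 to 70 mm short of the short leg, up to 15 mm aside, up to 0.22 rad askew. Level comes with its middle 20 to 27 mm short of the foot's centre. It stays in when let go. Pushing takes 4 to 12 N, far more past level.
- thick_end (a point): Middle of the wedge's upright thick end face (50 mm wide, 22 mm high), 11 mm above the table: the face to push on.
- thin_end (a point): Middle of the wedge's thin edge, 1 mm above the table.
- ink_stick: Bystander: black ink stick lying flat, 80 x 22 x 12 mm, origin at its underside's centre.
- seal: Bystander: upright tan stone seal, 28 x 28 mm, 63 mm high, origin at its underside's centre.
- lid_disc: Bystander: grey-green stone disc, 110 mm across, 12 mm thick, origin at its underside's centre.
- small_inkstone: Bystander: flat rectangular inkstone 130 x 90 x 25 mm, origin at its underside's centre.
- water_jar: Bystander: small blue ceramic water jar, 66 mm across, 62 mm high, origin at its underside's centre.
There are look-alikes about, which are no part of the job. Of the things like the wedge, leave any that is grey, orange or pink; of the rest the smaller one is meant.

How it is judged (in metres and radians):
On the way, in this order (a step that is already met when the one before it is completed fails the run):
1. the wedge bears under the short foot and the stand is level (value of joint deck above -0.013 rad and contact force between wedge and stand above 0.5 N and horizontal distance between wedge and short_foot below 0.06 m and not (contact force between the fingers and stand above 0.3 N)), for 0.3 s.
2. the fingers press on the deck by the corner above the wedge and the stand stays level (contact force between the fingers and stand above 2 N and horizontal distance between the grasp point and corner below 0.05 m and value of joint deck above -0.013 rad and contact force between wedge and stand above 0.5 N), for 0.1 s.
At the end, for the whole second after the job is handed in: The stand is level (rocking angle within 0.013 rad of 0, under 1.5 mm at the short foot), borne by the wedge alone (over 0.5 N), which lies flat and still, its middle within 60 mm of the foot's centre; earlier a finger pressed the corner (over 2 N, within 50 mm of the point) while it stayed level (value of joint deck above -0.013 rad and contact force between wedge and stand above 0.5 N and horizontal distance between wedge and short_foot below 0.06 m and linear speed of wedge below 0.01 m/s and angle between wedge's own z axis and vertical below 0.08 rad); the robot touches nothing.
It fails at once if the wedge is lifted, carried or turned over (raised over 15 mm or tilted over 0.3 rad) (height (world z) of wedge above 0.015 m or angle between wedge's own z axis and vertical above 0.3 rad).
It fails at once if the wedge is forced in far too hard: more than 60 N between wedge and stand (contact force between wedge and stand above 60 N).
It fails at once if the stand is crushed: more than 60 N between fingers and stand (contact force between the fingers and stand above 60 N).
It fails at once if a bystander is moved more than 30 mm (distance of any of ink_stick, seal, lid_disc, small_inkstone, water_jar from where it was at the start of the episode above 0.03 m).
It also fails if it takes over 53 s, if anything falls off the work surface, if the arm or the gripper's body presses on something with over 40 N, if the wrist force passes 120 N, or if a joint passes its speed limit or range.

ROBOT

A 6-joint arm with a two-finger parallel gripper is mounted at the origin on the work surface. World frame = base frame: x ahead of the robot, y to its left, z up, the work surface at z = 0. Lengths are in mm, angles in degrees, forces in N, time in s.
With the tool pointing down it reaches from about 350 to 850 mm from the base axis. Payload 8.1 kg.
Tool frame: the origin (TCP) lies midway between the tips of the shut fingers; the grasp point (between the pads) lies 19 mm behind it; z points along the fingers, y is the direction in which the jaws open and shut (so a half turn about z gives the same grasp; the last joint's range is limited). The gripper opens to 85 mm and grips with 20 to 120 N. Pads are 22 mm wide; open, the fingers measure 114 mm over their backs; the gripper's body (76 mm by 85 mm) begins 54 mm behind the grasp point. The pads swing forward as they close: fully open they stand 13 mm farther back than shut.
Start: joints at [-69.981, 7.471, 85.268, -0, 87.261, -4.893], TCP at [252.757, -544.168, 231.292] pointing down, gripper open.
Joint ranges: [-169.43, 169.43], [-51.17, 129.36], [1.28, 143.12], [-76.62, 256.62], [0, 156.53], [-152.29, 152.29]. Speed limits (degrees/s): [136.94, 136.94, 159.86, 180, 180, 180].

INTERFACE

Orientations are given as [roll, pitch, yaw] about the fixed x, y, z axes, in that order (R = Rz(yaw) Ry(pitch) Rx(roll)).
In Python, from bench import telemetry, snapshot, camera_params, job gives the robot as it stands. The module is installed in compiled form; this text tells all that it offers.
- The arm moves only by the shell command python3 -m jog 'ROWS' [FORCE]. ROWS is JSON, a list that holds one entry, the list of rows, each a list of 7 numbers: the shift along the tool's x, y, z in units of 50 mm (1.0 is 50 mm), then the turn, a rotation vector about the tool's x, y, z in units of 2 pi rad (1.0 is 2 pi rad), then the opening, from 0 (shut) to 1 (fully open). In form: [[[dx, dy, dz, rx, ry, rz, claw], ...]]. A call has 1 to 12 rows; each row shifts and turns the commanded pose from where the row before left it, along the tool's axes as they then stand; what a row does not reach is not made up. A row lasts 1/8 s, in which the tool goes at most 62.5 mm and 10.7 degrees, less where a joint would pass 70% of its speed; a pose out of reach is approached as far as the arm can. A call with a number of a shift or a turn outside -1 to 1 is refused whole. A call with a gripper value outside its range is refused whole. The fingers move at their own pace and stop on an object; FORCE is the grip in N (left out, the last holds). Time passes only in rows, so rows that do not move let the fingers close. It gives the time, the measured TCP pose, the force and the opening at its end, in the units of the state.
- telemetry.sense(): the state, without advancing time (a new reading comes with each control period).
- snapshot(name): name is "scene" or "side" or "wrist"; returns (picture, depth): 480x640x3 uint8, red, green, blue; 480x640 float32, mm along the optical axis (not along the pixel's ray), 0 where there is no reading.
- camera_params(name): a dict with "K" (3x3 intrinsics, pixels), "extrinsics" (4x4, takes a point from camera to world coordinates). Camera axes: x right, y down, z forward; pixel columns grow to the right and rows downward; lengths in mm; the calibration is good to about 2 mm. A picture is of the moment at which its call begins: read the wrist's pose just before it. camera_params takes no time and is no camera call; for the wrist camera it gives the pose at the moment of the call.
- job.hand_in(): hands the job in, once; it reports no verdict.
The state is a dict: "time": time; "joint_pos": joint angles; "qd": joint speeds; "joint_efforts": joint torques, N m; "tool_pos": TCP position; "tcp_rot": TCP orientation; "ft_force": force on the tool from outside, world axes, zero at the start; "wrist_torque": the same for the moment, N m; "finger_gap": finger opening in mm.
Only numpy, scipy, OpenCV 4.12 (cv2) and the standard library are available. Lean on these libraries where they do the work, as an engineer would, in place of code of your own. Each camera call takes 0.05 s, during which the arm holds its last target. There are 200 camera calls.

## Working session

There is one attempt and no reset: what is moved stays moved. The work goes in short steps, Python scripts to look and compute and a shell command to move; the robot and the scene stay as the last step left them, time stands still between calls to the robot, and variables do not carry over. Pictures are saved under pics/ and viewed, about 8 in all and at most 12, crops included, and the job is handed in when it is done.

```bash
mkdir -p pics
python3 - <<'E'
from bench import telemetry,snapshot,camera_params
import cv2,numpy as np
print(telemetry.sense())
for n in ["scene","side"]:
    p,d=snapshot(n); cv2.imwrite(f"pics/{n}0.png",p[:,:,::-1]); np.savez(f"{n}0.npz",p=p,d=d,**camera_params(n))
    print(n,{k:np.round(v,2).tolist() for k,v in camera_params(n).items()},(d>0).mean())
E
```

```text
{'time': 0.0, 'joint_pos': array([-6.99812219e+01,  7.51476448e+00,  8.53292814e+01,  7.85510190e-04,
        8.72618444e+01, -4.89503425e+00]), 'qd': array([-0.00647476,  0.1051248 , -0.0374496 , -0.02833122, -0.04160712,
       -0.06767195]), 'joint_efforts': array([-3.77448276e-03, -5.69407654e+01, -5.00561607e+01, -4.51781007e-04,
        1.50981301e-02, -3.47950277e-05]), 'tool_pos': array([ 252.56983594, -543.64421696,  230.24799709]), 'tcp_rot': array([-1.79894563e+02, -9.81735246e-03,  2.49137650e+01]), 'ft_force': array([-0.80612714, -1.28069155,  0.32878542]), 'wrist_torque': array([ 0.04895814, -0.03925719, -0.03806221]), 'finger_gap': 85.31563508039426}
scene {'K': [[452.12, 0.0, 329.25], [0.0, 452.12, 239.38], [0.0, 0.0, 1.0]], 'extrinsics': [[-0.28, 0.69, -0.67, 1234.72], [0.96, 0.2, -0.2, 226.91], [-0.0, -0.7, -0.72, 819.01], [0.0, 0.0, 0.0, 1.0]]} 0.9960970052083333
side {'K': [[530.77, 0.0, 318.22], [0.0, 530.77, 246.52], [0.0, 0.0, 1.0]], 'extrinsics': [[-0.98, -0.14, 0.12, 412.43], [-0.18, 0.67, -0.72, 945.78], [0.02, -0.73, -0.68, 968.09], [0.0, 0.0, 0.0, 1.0]]} 0.9958138020833334
```

View pics/scene0.png

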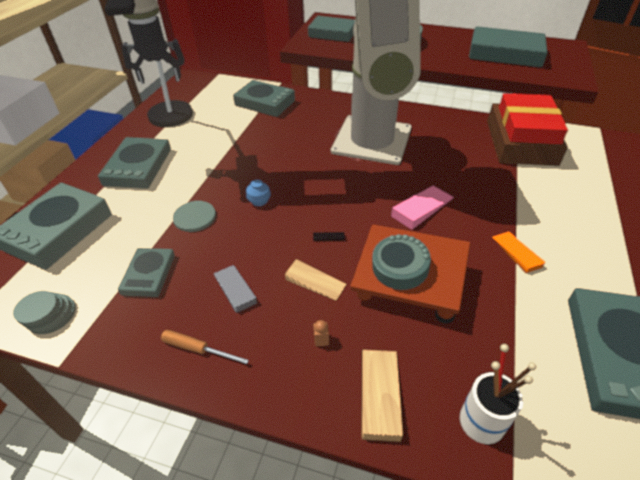

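View pics/side0.png

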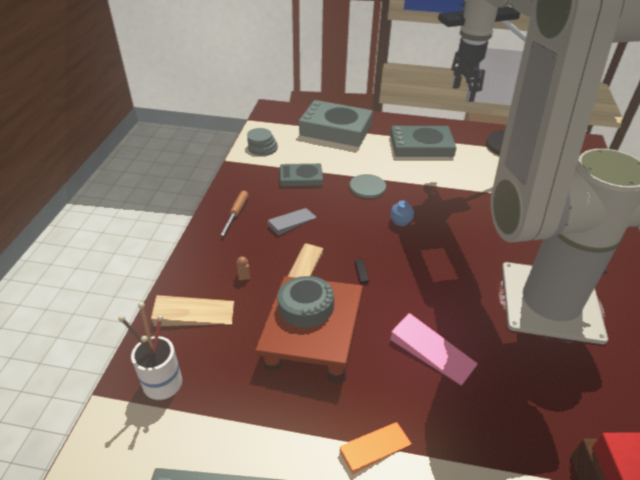

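The scene view shows the pale wedge at about (315,279), left of the stand's near-left corner (353,290). The ink stick is at (329,236), the seal at (321,334) and the larger pale look-alike at (381,394). The side view shows the wedge at (306,262), partly hidden by the inkstone and deck. Next I'll measure the wedge and stand.

```bash
cat > h.py <<'E'
import cv2,numpy as np
def cloud(p,d,K,E):
    v,u=np.indices(d.shape); P=np.stack([(u-K[0,2])/K[0,0]*d,(v-K[1,2])/K[1,1]*d,d],-1)
    return P@E[:3,:3].T+E[:3,3]
def blobs(m,minA=60):
    n,l,s,c=cv2.connectedComponentsWithStats(m.astype(np.uint8)*255)
    return [(l==i,s[i],c[i]) for i in range(1,n) if s[i][4]>minA]
def rect(X):
    r=cv2.minAreaRect(X[:,:2].astype(np.float32)); return np.round(cv2.boxPoints(r),1).tolist(),np.round(r[1],1),np.round(r[0],1)
E
python3 - <<'E'
from h import *
for n in ["scene","side"]:
    z=np.load(f"{n}0.npz"); p,d=z["p"],z["d"]; W=cloud(p,d,z["K"],z["extrinsics"])
    hsv=cv2.cvtColor(p,cv2.COLOR_RGB2HSV); H,S,V=[hsv[...,i].astype(int) for i in range(3)]
    for c in ([(315,279),(440,300),(405,235),(329,237),(321,330)] if n=="scene" else [(306,262),(280,340),(362,272),(243,270)]): print(n,c,hsv[c[1],c[0]],W[c[1],c[0]].round(1))
    inb=(W[...,2]>-8)&(d>0)
    for name,m in dict(wedge=(H>11)&(H<26)&(S>70)&(V>150)&inb&(W[...,2]<40),deck=(H<=9)&(S>150)&(V>110)&inb&(W[...,2]>35)&(W[...,2]<90)).items():
        for b,s,c in blobs(m,200):
            X=W[b]; 
            if not(200<X[:,0].mean()<900): continue
            A=np.c_[X[:,:2],np.ones(len(X))]; co=np.linalg.lstsq(A,X[:,2],rcond=None)[0]
            print(n,name,s.tolist(),rect(X),"z",np.percentile(X[:,2],[2,50,98]).round(1),"plane",co.round(4))
E
```

```text
scene (315, 279) [ 20 105 241] [610.9   5.   10.4]
scene (440, 300) [  8 193 174] [633.2 283.8  64.8]
scene (405, 235) [ 28  22 142] [519.4 185.3 116.8]
scene (329, 237) [ 0 60 34] [473.5  -2.2  12.3]
scene (321, 330) [ 11 143 130] [764.4  67.9  53.4]
scene wedge [493, 232, 53, 56, 965] ([[295.8999938964844, 481.0], [330.3999938964844, 387.3999938964844], [498.20001220703125, 449.20001220703125], [463.79998779296875, 542.9000244140625]], array([178.9,  99.8]), array([397.1, 465.1])) z [-1.7 10.5 21.6] plane [ 4.29000e-02  1.26000e-01 -6.37651e+01]
scene wedge [285, 259, 61, 41, 1209] ([[553.0999755859375, -63.0], [621.0999755859375, -78.19999694824219], [652.9000244140625, 64.4000015258789], [584.9000244140625, 79.5999984741211]], array([146.2,  69.7]), array([603. ,   0.7])) z [-0.9 10.5 22. ] plane [-1.31000e-02 -1.20900e-01  1.91133e+01]
scene wedge [161, 330, 44, 21, 426] ([[828.7999877929688, -261.3999938964844], [852.2999877929688, -263.20001220703125], [860.2999877929688, -155.10000610351562], [836.7999877929688, -153.3000030517578]], array([108.4,  23.5]), array([ 844.6, -208
[... 1339 characters left out ...]
 264.70001220703125]], array([192.5,  99.9]), array([837.4, 196.7])) z [-1.7 14.3 28.4] plane [ 1.250000e-01  7.760000e-02 -1.058868e+02]
side wedge [339, 423, 72, 52, 1829] ([[308.70001220703125, 437.6000061035156], [346.0, 386.3999938964844], [453.0, 464.29998779296875], [415.70001220703125, 515.5]], array([132.3,  63.4]), array([380.8, 451. ])) z [-1.  10.8 21.5] plane [ 1.16200e-01  4.77000e-02 -5.55065e+01]
side deck [257, 301, 24, 50, 377] ([[602.0999755859375, 184.3000030517578], [641.5999755859375, 183.6999969482422], [643.9000244140625, 323.8999938964844], [604.5, 324.5]], array([140.2,  39.4]), array([623. , 254.1])) z [58.5 64.2 68.3] plane [-6.81000e-02  5.34000e-02  9.23643e+01]
```

```bash
python3 -m jog '[[[0,0,0,0,0,-0.0292,0.25],[0,0,0,0,0,-0.0292,0.25],[0,0,0,0,0,-0.0292,0.25],[0,0,0,0,0,-0.0292,0.25],[0,0,0,0,0,-0.0292,0.25],[0,0,0,0,0,-0.0292,0.25]]]'
python3 -m jog '[[[0.7,0.54,0,0,0,0,0.25],[0.7,0.54,0,0,0,0,0.25],[0.7,0.54,0,0,0,0,0.25],[0.7,0.54,0,0,0,0,0.25],[0.7,0.54,0,0,0,0,0.25],[0.7,0.54,0,0,0,0,0.25],[0.7,0.54,0,0,0,0,0.25],[0.7,0.54,0,0,0,0,0.25],[0.7,0.54,0,0,0,0,0.25],[0.7,0.54,0,0,0,0,0.25],[0.7,0.54,0,0,0,0,0.25],[0,0,0,0,0,0,0.25]]]'
cat > shot.py <<'E'
import sys
from bench import telemetry,snapshot,camera_params
from h import *
def shot(n,tag):
    cp=camera_params(n); p,d=snapshot(n)
    cv2.imwrite(f"pics/{n}{tag}.png",p[:,:,::-1]); np.savez(f"{n}{tag}.npz",p=p,d=d,**cp); return p,d,cp
def wedge(p,d,cp,near=(605,30),r=150):
    W=cloud(p,d,cp["K"],cp["extrinsics"]); hsv=cv2.cvtColor(p,cv2.COLOR_RGB2HSV); H,S,V=[hsv[...,i].astype(int) for i in range(3)]
    m=(H>11)&(H<26)&(S>50)&(V>120)&(W[...,2]>-10)&(W[...,2]<32)&(d>0)&(np.hypot(W[...,0]-near[0],W[...,1]-near[1])<r)
    b=max(blobs(m,100),key=lambda t:t[1][4])[0]
    core=cv2.erode(b.astype(np.uint8),np.ones((5,5)))>0; X=W[core]
    co=np.linalg.lstsq(np.c_[X[:,:2],np.ones(len(X))],X[:,2],rcond=None)[0]
    # cast mask pixels onto fitted plane
    v,u=np.nonzero(b); K,E=cp["K"],cp["extrinsics"]
    D=np.c_[(u-K[0,2])/K[0,0],(v-K[1,2])/K[1,1],np.ones(len(u))]@E[:3,:3].T; o=E[:3,3]
    n=np.array([co[0],co[1],-1]); t=-(n@o+co[2])/(D@n); Q=o+D*t[:,None]
    cnt,sz,c=rect(Q); g=-np.degrees(np.arctan2(co[1],co[0]))
    pts=np.array(cnt); e=pts[1]-pts[0]; f=pts[2]-pts[1]; L=e if np.hypot(*e)>np.hypot(*f) else f
    if L@-co[:2]<0: L=-L
    return dict(centre=c,size=sz,heading=np.degrees(np.arctan2(L[1],L[0])).round(1),grade=np.hypot(*co[:2]).round(3),corners=cnt)
if __name__=="__main__":
    s=telemetry.sense(); print({k:np.round(s[k],1).tolist() for k in("time","tool_pos","tcp_rot","ft_force","finger_gap","joint_pos")})
    for n in sys.argv[2:]:
        try: print(n,wedge(*shot(n,sys.argv[1])))
        except Exception as ex: print(n,"fail",ex)
E
python3 shot.py 1 scene side wrist
```

```text
time: 0.85
tool_pos: [252.6, -543.9, 230.7]
tcp_rot: [-180.0, -0.1, 88.3]
ft_force: [-0.3, -0.2, 0.1]
finger_gap: 21.0
time: 2.35
tool_pos: [564.2, -167.2, 230.5]
tcp_rot: [-180.0, -0.1, 88.2]
ft_force: [-0.2, -0.9, 1.6]
finger_gap: 21.1
{'time': 2.4, 'tool_pos': [564.2, -167.2, 230.5], 'tcp_rot': [-180.0, -0.1, 88.2], 'ft_force': [-0.2, -0.9, 1.6], 'finger_gap': 21.1, 'joint_pos': [-21.5, 5.8, 87.2, 0.0, 87.1, -19.7]}
scene {'centre': array([615.3,   4.1]), 'size': array([132.8,  62.7]), 'heading': np.float64(79.9), 'grade': np.float64(0.15), 'corners': [[572.7999877929688, -55.79999923706055], [634.5, -66.80000305175781], [657.7999877929688, 63.900001525878906], [596.0, 74.9000015258789]]}
side {'centre': array([604.9,  -1.3]), 'size': array([113.6,  55.6]), 'heading': np.float64(79.2), 'grade': np.float64(0.15), 'corners': [[567.0, -51.900001525878906], [621.5999755859375, -62.29999923706055], [642.9000244140625, 49.29999923706055], [588.2999877929688, 59.70000076293945]]}
wrist {'centre': array([610.6, -15.7]), 'size': array([72.3, 54.2]), 'heading': np.float64(88.5), 'grade': np.float64(0.154), 'corners': [[582.5, -51.20000076293945], [636.7000122070312, -52.599998474121094], [638.5999755859375, 19.700000762939453], [584.4000244140625, 21.100000381469727]]}
```

View pics/wrist1.png

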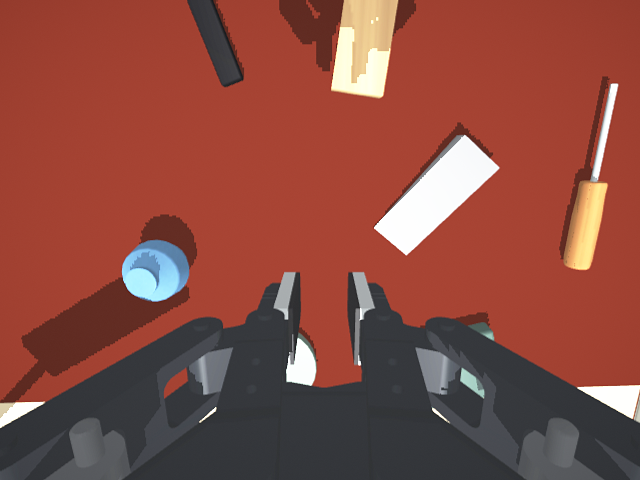

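The wrist view shows the near thick edge of the wedge at about (357,95), the grey look-alike at (437,195) and the jar at (155,270). I'll move forward so the whole wedge is in view.

```bash
python3 -m jog '[[[0.6,0.32,0,0,0,0,0.25],[0.6,0.32,0,0,0,0,0.25],[0,0,0,0,0,0,0.25],[0,0,0,0,0,0,0.25]]]'
python3 shot.py 2 wrist
python3 - <<'E'
from h import *
z=np.load("wrist2.npz"); p,d=z["p"],z["d"]; W=cloud(p,d,z["K"],z["extrinsics"])
hsv=cv2.cvtColor(p,cv2.COLOR_RGB2HSV)
m=(hsv[...,1]<50)&(hsv[...,2]>120)&(W[...,2]>3)&(W[...,2]<40)&(d>0)
for b,s,c in blobs(m,400): print("grey",s,rect(W[b]))
z=np.load("wrist1.npz"); p,d=z["p"],z["d"]; W=cloud(p,d,z["K"],z["extrinsics"])
for u,v in [(375,228),(406,254),(498,167),(463,136),(435,195),(450,30),(300,180),(333,92),(382,97),(230,80)]: print(u,v,W[v,u].round(0))
z=np.load("wrist2.npz"); p,d=z["p"],z["d"]; W=cloud(p,d,z["K"],z["extrinsics"]); print("table z",[W[v,u,2].round(1) for u,v in [(300,180),(100,200),(500,250)]])
E
```

```text
time: 3.0
tool_pos: [596.6, -112.2, 231.1]
tcp_rot: [-180.0, 0.0, 87.9]
ft_force: [-0.0, -0.3, -0.1]
finger_gap: 21.4
{'time': 3.0, 'tool_pos': [596.6, -112.2, 231.1], 'tcp_rot': [-180.0, 0.0, 87.9], 'ft_force': [-0.0, -0.3, -0.1], 'finger_gap': 21.4, 'joint_pos': [-15.5, 8.6, 84.1, -0.0, 87.4, -13.4]}
wrist {'centre': array([616.8,  40.1]), 'size': array([57.6, 50.4]), 'heading': np.float64(80.2), 'grade': np.float64(0.156), 'corners': [[587.0, 16.100000381469727], [636.7000122070312, 7.400000095367432], [646.5, 64.19999694824219], [596.9000244140625, 72.80000305175781]]}
grey [ 299   24   62  133 5012] ([[574.0, -54.900001525878906], [622.5999755859375, -63.79999923706055], [644.7000122070312, 57.099998474121094], [596.2000122070312, 66.0]], array([122.9,  49.4]), array([609.4,   1.1]))
grey [550 145  23  91 591] ([[841.4000244140625, -154.6999969482422], [848.5, -155.0], [852.5999755859375, -60.79999923706055], [845.5, -60.5]], array([94.3,  7.1]), array([ 847. , -107.8]))
grey [ 353  192  108  101 4725] ([[624.5999755859375, -191.3000030517578], [662.5999755859375, -225.10000610351562], [741.5999755859375, -136.39999389648438], [703.5999755859375, -102.5]], array([118.8,  50.9]), array([ 683.1, -163.8]))
375 228 [ 619. -201.    2.]
406 254 [ 655. -233.    1.]
498 167 [ 741. -136.   21.]
463 136 [ 703. -105.   21.]
435 195 [ 681. -164.   13.]
450 30 [692.  -5.  -0.]
300 180 [ 565. -104.  373.]
333 92 [576. -57.  -0.]
382 97 [626. -64.   0.]
230 80 [475. -44.  11.]
table z [np.float64(0.3), np.float64(-0.4), np.float64(-0.2)]
```

View pics/wrist2.png

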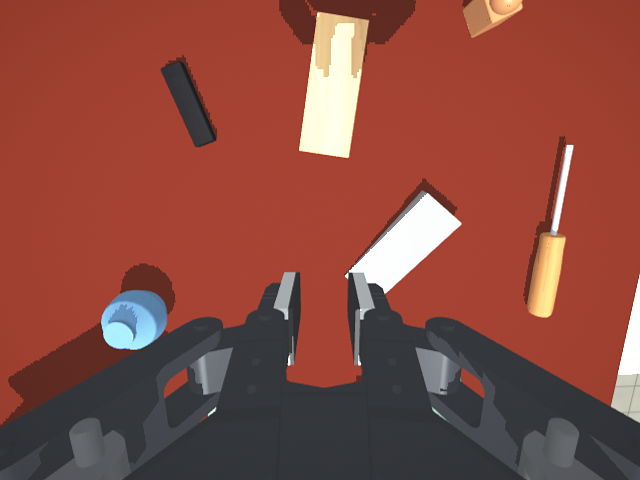

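The wedge is fully visible here: thick edge (300,150)-(348,157), thin end at about (342,15). Its middle is near (610,4.5) with heading 79.6°. The seal is far off at (490,10). I'll descend behind the thick face.

```bash
python3 -m jog '[[[0.04,0.04,0.9,0,0,0,0.25],[0.05,0.06,0.9,0,0,0,0.25],[0.05,0.06,0.9,0,0,0,0.25],[0.05,0.06,0.9,0,0,0,0.25],[0.05,0,0.9,0,0,0,0.25],[0,0,0,0,0,0,0.25],[0,0,0,0,0,0,0.25]]]'
python3 -m jog '[[[0.3,0,0,0,0,0,0.25],[0.2,0,0,0,0,0,0.25],[0.2,0,0,0,0,0,0.25],[0.2,0,0,0,0,0,0.25],[0,0,0,0,0,0,0.25],[0,0,0,0,0,0,0.25]]]'
python3 shot.py 3 scene side wrist
```

```text
time: 3.92
tool_pos: [608.3, -100.4, 6.7]
tcp_rot: [-180.0, 0.0, 87.9]
ft_force: [-0.8, 0.9, 0.1]
finger_gap: 21.2
time: 4.68
tool_pos: [610.1, -54.4, 6.2]
tcp_rot: [-180.0, 0.0, 88.0]
ft_force: [-0.0, -0.2, 0.2]
finger_gap: 21.6
{'time': 4.7, 'tool_pos': [610.1, -54.4, 6.2], 'tcp_rot': [-180.0, 0.0, 88.0], 'ft_force': [-0.0, -0.2, 0.2], 'finger_gap': 21.6, 'joint_pos': [-9.9, 21.5, 93.6, -0.0, 64.9, -7.9]}
scene {'centre': array([607. ,  24.1]), 'size': array([131.8,  60. ]), 'heading': np.float64(87.5), 'grade': np.float64(0.156), 'corners': [[574.0999755859375, -40.400001525878906], [634.0999755859375, -43.099998474121094], [639.9000244140625, 88.5999984741211], [579.9000244140625, 91.19999694824219]]}
side {'centre': array([599.3,   5.8]), 'size': array([93.5, 52.9]), 'heading': np.float64(87.2), 'grade': np.float64(0.134), 'corners': [[570.5, -39.599998474121094], [623.4000244140625, -42.20000076293945], [628.0, 51.20000076293945], [575.2000122070312, 53.900001525878906]]}
wrist {'centre': array([603.3,  10.6]), 'size': array([102.2,  50.2]), 'heading': np.float64(84.7), 'grade': np.float64(0.155), 'corners': [[573.5999755859375, -37.900001525878906], [623.5999755859375, -42.599998474121094], [633.0999755859375, 59.20000076293945], [583.0999755859375, 63.900001525878906]]}
```

The wedge is now flush with the fingers at about 87.5°, middle near (602,25). The foot line is at x≈614, so I'll nudge it about 11 mm sideways at its centre of mass with shut fingers.

```bash
python3 -m jog '[[[-0.25,0,0,0,0,0,0.25],[-0.25,0,0,0,0,0,0.1],[0,-0.35,0,0,0,0,0],[0,-0.35,0,0,0,0,0],[0,-0.35,0,0,0,0,0],[0,-0.35,0,0,0,0,0],[0.42,0,0,0,0,0,0],[0.42,0,0,0,0,0,0],[0.42,0,0,0,0,0,0],[0.42,0,0,0,0,0,0],[0,0,0,0,0,0,0],[0,0,0,0,0,0,0]]]'
python3 -m jog '[[[0,0.15,0,0,0,0,0],[0,0.15,0,0,0,0,0],[0,0.1,0,0,0,0,0],[0,0.1,0,0,0,0,0],[0,0,0,0,0,0,0],[0,0,0,0,0,0,0]]]'
python3 shot.py 4 scene side wrist
```

```text
time: 6.32
tool_pos: [542.4, 6.0, 6.3]
tcp_rot: [180.0, 0.0, 88.0]
ft_force: [-0.5, 0.6, 0.8]
finger_gap: 0.2
time: 7.08
tool_pos: [567.1, 6.2, 6.2]
tcp_rot: [-180.0, -0.0, 88.0]
ft_force: [-0.2, -0.6, 0.4]
finger_gap: -0.2
{'time': 7.1, 'tool_pos': [567.1, 6.2, 6.2], 'tcp_rot': [-180.0, -0.0, 88.0], 'ft_force': [-0.2, -0.6, 0.4], 'finger_gap': -0.2, 'joint_pos': [-4.6, 15.4, 101.2, 0.0, 63.4, -2.5]}
scene {'centre': array([611.9,  26.4]), 'size': array([133. ,  64.7]), 'heading': np.float64(88.0), 'grade': np.float64(0.154), 'corners': [[577.2999877929688, -38.900001525878906], [642.0, -41.20000076293945], [646.5999755859375, 91.69999694824219], [581.9000244140625, 94.0]]}
side {'centre': array([604.6,   9.7]), 'size': array([85.6, 52.8]), 'heading': np.float64(87.2), 'grade': np.float64(0.139), 'corners': [[576.2000122070312, -31.700000762939453], [628.9000244140625, -34.29999923706055], [633.0999755859375, 51.099998474121094], [580.4000244140625, 53.70000076293945]]}
wrist {'centre': array([609.1,  48.7]), 'size': array([83.8, 51.3]), 'heading': np.float64(85.0), 'grade': np.float64(0.154), 'corners': [[579.9000244140625, 9.100000381469727], [631.0, 4.699999809265137], [638.2999877929688, 88.19999694824219], [587.2000122070312, 92.5999984741211]]}
```

```bash
python3 -m jog '[[[0,0.07,0,0,0,0,0],[0,0.06,0,0,0,0,0],[0,0,0,0,0,0,0],[0,0,0,0,0,0,0],[0,-0.4,0,0,0,0,0],[-0.6,-0.2,-0.5,0,0,0,0.25],[-0.8,0,-0.8,0,0,0,0.25],[-0.8,0.7,-0.8,0,0,0,0.25],[-0.3,0.7,-0.6,0,0,0,0.25],[0,0,0,0,0,0,0.25],[0,0,0,0,0,0,0.25]]]'
python3 shot.py 5 scene wrist
```

```text
time: 8.6
tool_pos: [606.4, -117.5, 137.8]
tcp_rot: [-179.9, -0.0, 88.0]
ft_force: [-0.5, -0.2, -0.0]
finger_gap: 21.3
{'time': 8.6, 'tool_pos': [606.4, -117.5, 137.8], 'tcp_rot': [-179.9, -0.0, 88.0], 'ft_force': [-0.5, -0.2, -0.0], 'finger_gap': 21.3, 'joint_pos': [-15.7, 13.7, 88.2, 0.0, 78.2, -13.7]}
scene {'centre': array([617.2,  25.9]), 'size': array([130.4,  61.9]), 'heading': np.float64(88.8), 'grade': np.float64(0.154), 'corners': [[584.7999877929688, -38.599998474121094], [646.7000122070312, -39.900001525878906], [649.5, 90.4000015258789], [587.7000122070312, 91.80000305175781]]}
wrist {'centre': array([612.1,   1. ]), 'size': array([81.8, 50.2]), 'heading': np.float64(88.0), 'grade': np.float64(0.155), 'corners': [[585.7000122070312, -39.0], [635.7999877929688, -40.70000076293945], [638.5999755859375, 41.099998474121094], [588.4000244140625, 42.79999923706055]]}
```

View pics/wrist5.png

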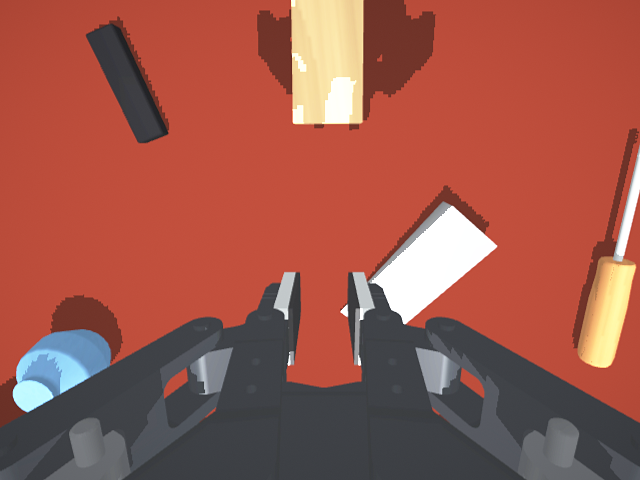

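The wedge now lies straight at 88.0°, thick edge centred at (327,123) in the picture, middle about (613,25). It is lined up with the foot, so I'll descend and push while watching the force.

```bash
python3 -m jog '[[[0.15,0.08,0.66,0,0,0,0.25],[0.15,0,0.66,0,0,0,0.25],[0.15,0,0.66,0,0,0,0.25],[0.09,0,0.65,0,0,0,0.25],[0,0,0,0,0,0,0.25],[0.3,0,0,0,0,0,0.25],[0.3,0,0,0,0,0,0.25],[0.2,0,0,0,0,0,0.25],[0.2,0,0,0,0,0,0.25],[0.2,0,0,0,0,0,0.25],[0,0,0,0,0,0,0.25]]]'
for i in 1; do python3 shot.py 6 scene wrist; done
```

```text
time: 10.07
tool_pos: [614.5, -30.5, 7.5]
tcp_rot: [180.0, -0.0, 88.0]
ft_force: [-0.7, -0.5, 0.2]
finger_gap: 21.1
{'time': 10.1, 'tool_pos': [614.5, -30.5, 7.5], 'tcp_rot': [180.0, -0.0, 88.0], 'ft_force': [-0.7, -0.5, 0.2], 'finger_gap': 21.1, 'joint_pos': [-7.6, 21.8, 93.1, 0.0, 65.1, -5.6]}
scene {'centre': array([615.5,  43.6]), 'size': array([ 60.4, 128.1]), 'heading': np.float64(91.9), 'grade': np.float64(0.154), 'corners': [[583.0999755859375, 106.5999984741211], [587.4000244140625, -21.5], [647.7999877929688, -19.5], [643.5, 108.5999984741211]]}
wrist {'centre': array([613. ,  32.5]), 'size': array([104.3,  50.2]), 'heading': np.float64(88.0), 'grade': np.float64(0.155), 'corners': [[586.2000122070312, -18.700000762939453], [636.2999877929688, -20.5], [639.9000244140625, 83.69999694824219], [589.7000122070312, 85.4000015258789]]}
```

```bash
python3 -m jog '[[[0.2,0,0,0,0,0,0.25],[0,0,0,0,0,0,0.25]]]'
python3 -m jog '[[[0.2,0,0,0,0,0,0.25],[0,0,0,0,0,0,0.25]]]'
python3 -m jog '[[[0.2,0,0,0,0,0,0.25],[0,0,0,0,0,0,0.25]]]'
cat > deck.py <<'E'
import sys
from shot import *
for n in sys.argv[2:]:
    p,d,cp=shot(n,sys.argv[1]); W=cloud(p,d,cp["K"],cp["extrinsics"]); hsv=cv2.cvtColor(p,cv2.COLOR_RGB2HSV); Z=W[...,2]
    b=max(blobs((hsv[...,0]<=9)&(hsv[...,1]>130)&(hsv[...,2]>100)&(Z>45)&(Z<85)&(d>0),100),key=lambda t:t[1][4])[0]
    X=W[cv2.erode(b.astype(np.uint8),np.ones((5,5)))>0]; co=np.linalg.lstsq(np.c_[X[:,:2],np.ones(len(X))],X[:,2],rcond=None)[0]
    print(n,"deck slope",co[:2].round(4),"zmid",round(co@[547,214,1],1),"z corner",round(co@[624,112,1],1),rect(X) if n=="scene" else "")
    try: print(wedge(p,d,cp))
    except Exception as e: print(e)
E
python3 deck.py 7 scene side wrist
```

```text
time: 10.42
tool_pos: [614.8, -21.6, 7.3]
tcp_rot: [-180.0, 0.0, 88.0]
ft_force: [0.2, -3.1, 0.2]
finger_gap: 21.2
time: 10.68
tool_pos: [615.1, -11.4, 7.2]
tcp_rot: [-180.0, 0.0, 88.0]
ft_force: [0.2, -2.9, -0.8]
finger_gap: 21.7
time: 10.92
tool_pos: [615.4, -1.1, 7.2]
tcp_rot: [-180.0, -0.0, 88.0]
ft_force: [-0.3, -2.6, -0.9]
finger_gap: 21.5
scene deck slope [-0.0169  0.0363] zmid 69.3 z corner 64.3 ([[448.8999938964844, 117.80000305175781], [572.4000244140625, 73.5], [584.2000122070312, 106.19999694824219], [460.70001220703125, 150.5]], array([ 34.8, 131.2]), array([516.6, 112. ]))
{'centre': array([617. ,  72.8]), 'size': array([ 60.3, 130.3]), 'heading': np.float64(92.2), 'grade': np.float64(0.159), 'corners': [[584.4000244140625, 136.6999969482422], [589.4000244140625, 6.5], [649.7000122070312, 8.800000190734863], [644.7000122070312, 139.0]]}
side deck slope [-0.0192  0.052 ] zmid 63.0 z corner 56.3 
{'centre': array([609.2,  32.8]), 'size': array([45.8, 51.9]), 'heading': np.float64(177.7), 'grade': np.float64(0.107), 'corners': [[582.4000244140625, 11.0], [634.2000122070312, 8.899999618530273], [636.0, 54.70000076293945], [584.2000122070312, 56.79999923706055]]}
wrist deck slope [-0.1828 -6.2452] zmid -673.2 z corner -50.3 
{'centre': array([614.1,  58.7]), 'size': array([99.2, 50.2]), 'heading': np.float64(88.0), 'grade': np.float64(0.155), 'corners': [[587.2999877929688, 10.0], [637.4000244140625, 8.300000190734863], [640.9000244140625, 107.4000015258789], [590.7000122070312, 109.19999694824219]]}
```

```bash
python3 -m jog '[[[0.15,-0.02,0,0,0,0,0.25],[0,0,0,0,0,0,0.25]]]'
python3 -m jog '[[[0.12,0,0,0,0,0,0.25],[0,0,0,0,0,0,0.25]]]'
python3 - <<'E'
s=open('deck.py').read()
i=s.index("    b=max"); j=s.index("    X=W[")
s=s[:i]+"    b=(hsv[...,0]<=9)&(hsv[...,1]>130)&(hsv[...,2]>100)&(Z>50)&(Z<82)&(d>0)&(W[...,0]>450)&(W[...,0]<650)&(W[...,1]>100)&(W[...,1]<330)\n"+s[j:].replace('rect(X) if n=="scene" else ""','len(X)')
open('deck.py','w').write(s)
E
python3 deck.py 8 scene side
```

```text
time: 11.32
tool_pos: [614.6, 6.3, 7.3]
tcp_rot: [-180.0, 0.0, 88.0]
ft_force: [0.4, -2.6, -1.7]
finger_gap: 21.4
time: 11.58
tool_pos: [614.8, 12.2, 7.2]
tcp_rot: [-180.0, 0.0, 88.0]
ft_force: [-0.5, -3.0, -1.4]
finger_gap: 21.8
scene deck slope [-0.0101  0.0077] zmid 67.5 z corner 65.9 381
{'centre': array([617.3,  87.7]), 'size': array([ 61. , 131.9]), 'heading': np.float64(90.0), 'grade': np.float64(0.155), 'corners': [[586.7999877929688, 153.60000610351562], [586.9000244140625, 21.700000762939453], [647.9000244140625, 21.700000762939453], [647.7000122070312, 153.60000610351562]]}
side deck slope [-0.0141  0.0121] zmid 66.5 z corner 64.2 429
{'centre': array([609.7,  37. ]), 'size': array([50.1, 35.5]), 'heading': np.float64(10.5), 'grade': np.float64(0.023), 'corners': [[581.7999877929688, 49.900001525878906], [588.2999877929688, 15.0], [637.5, 24.100000381469727], [631.0999755859375, 59.0]]}
```

View pics/scene8.png

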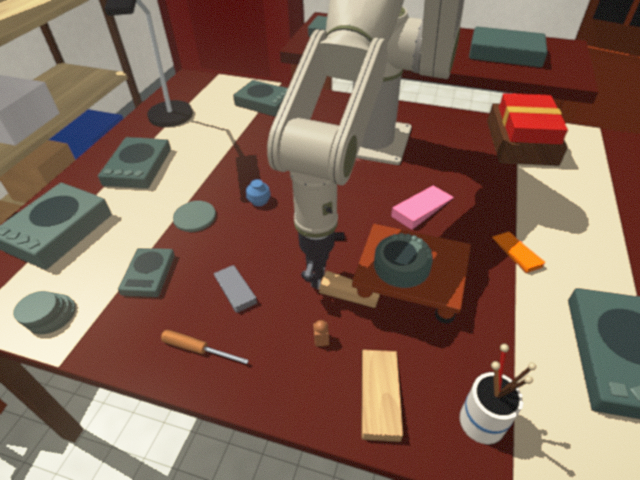

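The wedge is in under the foot, with its thick end at about (330,283) and its thin end under the deck corner at about (380,300). The deck is nearly level, so I'll push on in small steps and watch for a force rise.

```bash
sed -i 's/>130)&(hsv\[...,2\]>100)/>130)\&(hsv[...,2]>60)/' deck.py
python3 -m jog '[[[0.08,0,0,0,0,0,0.25],[0,0,0,0,0,0,0.25]]]'
python3 -m jog '[[[0.06,0,0,0,0,0,0.25],[0,0,0,0,0,0,0.25]]]'
python3 deck.py 9 scene side
```

```text
time: 11.92
tool_pos: [614.9, 16.1, 7.3]
tcp_rot: [-180.0, 0.0, 88.0]
ft_force: [0.0, -5.2, -1.2]
finger_gap: 21.3
time: 12.18
tool_pos: [615.1, 19.2, 7.2]
tcp_rot: [-180.0, 0.0, 88.0]
ft_force: [-0.8, -4.7, -0.5]
finger_gap: 21.3
scene deck slope [-0.0095  0.0063] zmid 67.5 z corner 66.1 370
{'centre': array([617.1,  94.6]), 'size': array([131.3,  60.8]), 'heading': np.float64(89.9), 'grade': np.float64(0.151), 'corners': [[586.5999755859375, 29.0], [647.4000244140625, 28.899999618530273], [647.5999755859375, 160.1999969482422], [586.7999877929688, 160.3000030517578]]}
side deck slope [-0.008   0.0081] zmid 66.5 z corner 65.0 3179
{'centre': array([610.2,  40.7]), 'size': array([47.5, 29.4]), 'heading': np.float64(-166.7), 'grade': np.float64(0.063), 'corners': [[583.7999877929688, 49.599998474121094], [590.5, 21.0], [636.7000122070312, 31.899999618530273], [630.0, 60.5]]}
```

```bash
python3 -m jog '[[[0.04,0,0,0,0,0,0.25],[0,0,0,0,0,0,0.25]]]'
python3 -m jog '[[[0.04,0,0,0,0,0,0.25],[0,0,0,0,0,0,0.25]]]'
python3 deck.py 10 scene side
python3 -m jog '[[[0.03,0,0,0,0,0,0.25],[0,0,0,0,0,0,0.25]]]'
```

```text
time: 12.52
tool_pos: [615.2, 21.2, 7.3]
tcp_rot: [-180.0, 0.0, 88.0]
ft_force: [0.1, -4.8, -1.7]
finger_gap: 21.4
time: 12.78
tool_pos: [615.2, 23.2, 7.3]
tcp_rot: [-180.0, 0.0, 88.0]
ft_force: [-0.8, -5.2, -1.3]
finger_gap: 21.3
scene deck slope [ 0.0006 -0.0013] zmid 67.5 z corner 67.6 463
{'centre': array([616.7,  98.2]), 'size': array([ 59.7, 131.7]), 'heading': np.float64(91.3), 'grade': np.float64(0.153), 'corners': [[585.2999877929688, 163.39999389648438], [588.2999877929688, 31.700000762939453], [648.0, 33.099998474121094], [645.0999755859375, 164.6999969482422]]}
side deck slope [-0.0046  0.0048] zmid 66.5 z corner 65.6 3033
{'centre': array([609.7,  42.9]), 'size': array([47.3, 36.8]), 'heading': np.float64(-166.9), 'grade': np.float64(0.362), 'corners': [[582.5, 55.5], [590.7999877929688, 19.600000381469727], [636.9000244140625, 30.299999237060547], [628.5999755859375, 66.19999694824219]]}
time: 13.12
tool_pos: [615.3, 24.8, 7.3]
tcp_rot: [-180.0, 0.0, 88.0]
ft_force: [-0.3, -3.9, -2.4]
finger_gap: 21.3
```

```bash
python3 -m jog '[[[0.03,0,0,0,0,0,0.25],[0,0,0,0,0,0,0.25]]]'
python3 deck.py 11 side
python3 -m jog '[[[0.02,0,0,0,0,0,0.25],[0,0,0,0,0,0,0.25]]]'
python3 deck.py 12 side
```

```text
time: 13.38
tool_pos: [615.3, 26.2, 7.3]
tcp_rot: [-180.0, 0.0, 88.0]
ft_force: [0.1, -4.4, -2.2]
finger_gap: 21.1
side deck slope [-0.0009  0.0015] zmid 66.5 z corner 66.3 3007
{'centre': array([610.7,  47.2]), 'size': array([37.9, 51.7]), 'heading': np.float64(-8.8), 'grade': np.float64(0.513), 'corners': [[582.2999877929688, 32.400001525878906], [633.2999877929688, 24.5], [639.0999755859375, 62.0], [588.0999755859375, 69.9000015258789]]}
time: 13.68
tool_pos: [615.4, 26.6, 7.3]
tcp_rot: [-180.0, 0.1, 88.0]
ft_force: [0.2, -7.5, -2.0]
finger_gap: 21.2
side deck slope [-0.0015  0.0013] zmid 66.5 z corner 66.2 2968
max() iterable argument is empty
```

The force rose to 7.5 N, the fingers stalled and the deck reads level, so the pushing stops here. I'll back off, rise, and move shut fingers over the corner at about (624,112).

```bash
python3 -m jog '[[[-0.3,0,0,0,0,0,0.25],[-0.5,0,0,0,0,0,0.25],[0,0,-0.8,0,0,0,0.1],[0,0,-0.8,0,0,0,0],[0,0,-0.8,0,0,0,0],[0,0,0,0,0,0,0],[0,0,0,0,0,0,0],[0,0,0,0,0,0,0]]]'
python3 deck.py 13 scene side
python3 -m jog '[[[0.6,0.06,0,0,0,0,0],[0.6,0.06,0,0,0,0,0],[0.6,0.06,0,0,0,0,0],[0.6,0.06,0,0,0,0,0],[0.1,0.06,0,0,0,0,0],[0,0,0.4,0,0,0,0],[0,0,0.4,0,0,0,0],[0,0,0,0,0,0,0],[0,0,0,0,0,0,0]]]'
```

```text
time: 14.72
tool_pos: [612.9, -12.5, 125.5]
tcp_rot: [-179.8, -0.0, 88.0]
ft_force: [-0.4, -0.1, -0.2]
finger_gap: 0.1
scene deck slope [ 0.0031 -0.0032] zmid 67.6 z corner 68.1 531
{'centre': array([618.8, 101.7]), 'size': array([130.8,  62.7]), 'heading': np.float64(89.6), 'grade': np.float64(0.15), 'corners': [[587.0, 36.599998474121094], [649.7000122070312, 36.099998474121094], [650.7000122070312, 166.8000030517578], [588.0, 167.3000030517578]]}
side deck slope [-0.0022  0.0032] zmid 66.4 z corner 65.9 2485
{'centre': array([610.4,  47.1]), 'size': array([32.3, 53.1]), 'heading': np.float64(179.1), 'grade': np.float64(0.416), 'corners': [[583.5, 31.399999618530273], [636.7000122070312, 30.600000381469727], [637.2000122070312, 62.900001525878906], [584.0, 63.70000076293945]]}
time: 15.95
tool_pos: [633.2, 111.1, 87.0]
tcp_rot: [-180.0, 0.0, 87.9]
ft_force: [0.6, -0.2, 1.1]
finger_gap: 0.3
```

```bash
python3 -m jog '[[[0,-0.18,0.1,0,0,0,0],[0,0,0.2,0,0,0,0],[0,0,0,0,0,0,0]]]'
python3 -m jog '[[[0,0,0.05,0,0,0,0],[0,0,0,0,0,0,0]]]'
python3 -m jog '[[[0,0,0.03,0,0,0,0],[0,0,0,0,0,0,0]]]'
```

```text
time: 16.32
tool_pos: [623.5, 112.0, 71.2]
tcp_rot: [-179.9, 0.0, 88.0]
ft_force: [-0.1, 0.3, -0.1]
finger_gap: 0.1
time: 16.58
tool_pos: [624.5, 112.1, 69.8]
tcp_rot: [180.0, -0.0, 88.0]
ft_force: [-0.5, -0.1, 0.9]
finger_gap: 0.1
time: 16.82
tool_pos: [624.5, 112.1, 68.3]
tcp_rot: [-180.0, 0.0, 88.0]
ft_force: [0.2, -0.2, -0.0]
finger_gap: 0.1
```

```bash
python3 -m jog '[[[0,0,0.02,0,0,0,0],[0,0,0,0,0,0,0]]]'
python3 -m jog '[[[0,0,0.02,0,0,0,0],[0,0,0,0,0,0,0]]]'
```

```text
time: 17.08
tool_pos: [624.6, 112.1, 68.0]
tcp_rot: [180.0, 0.0, 88.0]
ft_force: [-2.4, -1.2, 5.0]
finger_gap: -0.2
time: 17.32
tool_pos: [624.7, 112.1, 67.9]
tcp_rot: [180.0, 0.0, 88.0]
ft_force: [-6.1, -1.7, 10.9]
finger_gap: -0.3
```

```bash
python3 -m jog '[[[0,0,0,0,0,0,0],[0,0,0,0,0,0,0]]]'
python3 deck.py 14 side
python3 -m jog '[[[0,0,-0.05,0,0,0,0],[0,0,-0.4,0,0,0,0],[0,0,-0.8,0,0,0,0],[-0.3,0,-0.8,0,0,0,0],[-0.8,0,-0.4,0,0,0,0],[-0.8,0,0,0,0,0,0],[-0.8,0,0,0,0,0,0],[-0.8,0,0,0,0,0,0],[-0.8,0,0,0,0,0,0],[0,0,0,0,0,0,0],[0,0,0,0,0,0,0]]]'
python3 deck.py 15 scene side
```

```text
time: 17.58
tool_pos: [624.7, 112.1, 67.9]
tcp_rot: [180.0, 0.0, 88.0]
ft_force: [-5.6, -1.3, 10.8]
finger_gap: -0.5
side deck slope [-0.0016  0.003 ] zmid 66.4 z corner 66.0 2418
max() iterable argument is empty
time: 19.0
tool_pos: [617.1, -102.5, 189.8]
tcp_rot: [179.9, -0.0, 88.0]
ft_force: [-0.1, 0.6, -0.4]
finger_gap: 0.1
scene deck slope [-0.0023 -0.0017] zmid 67.5 z corner 67.5 476
{'centre': array([616.2, 102.6]), 'size': array([ 60.6, 130.4]), 'heading': np.float64(92.8), 'grade': np.float64(0.155), 'corners': [[582.7999877929688, 166.1999969482422], [589.0999755859375, 36.0], [649.5999755859375, 38.900001525878906], [643.2999877929688, 169.1999969482422]]}
side deck slope [-0.0009  0.0012] zmid 66.5 z corner 66.3 2798
max() iterable argument is empty
```

View pics/scene15.png

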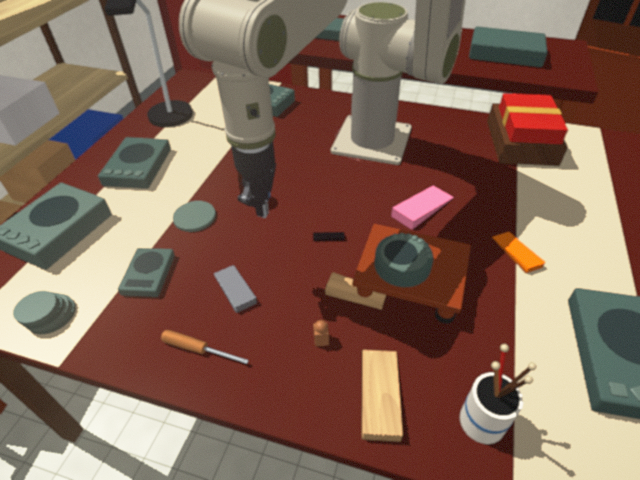

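The picture shows the wedge seated under the corner at about (355,290), the bystanders in place and the arm clear. The deck is level, so I'll hand in.

```bash
python3 -c "
from bench import job; print(job.hand_in())"
```

```text
the job is handed in; nothing more can be done
None
```

I drove the wedge under the short foot until the stand was level, checked it with a gentle press on the corner, backed the hand away and handed the job in at about 19 s of the 53 s. `hand_in()` gave no verdict.

- **Lining up:** I turned the wedge straight with the partly open fingers against its thick end. I then nudged it about 10 mm sideways with shut fingers to bring it in line with the foot.
- **Driving in:** I pushed in shrinking steps and stopped when the push force rose from about 4.5 to 7.5 N and the fingers stalled. By then the deck slope had fallen from 0.085 rad to about 0.002 rad. The wedge's middle ended about 20 to 22 mm short of the foot's centre, by my estimate.
- **Press test:** I pressed within a few mm of the corner point with about 11 N downward (plus about 6 N sideways) for over 0.25 s. The slope measured during the press was about 0.003 rad.
- **Last look:** after I withdrew, the side and scene views gave slopes of about 0.0015 and 0.003 rad, both inside the 0.013 limit. The arm was clear, and the bystanders looked unmoved by eye only.

**Checks that failed or disagreed:**
- The side view lost sight of the wedge at the end, because it was shadowed and hidden.
- The scene camera's wedge headings (up to 92.8°) were skewed because its mask included the wedge's side face. I relied on the wrist camera's 88.0° instead.
- The two cameras differ by about 1 mm on the deck's height.
- I had no direct reading of the force between wedge and stand. That the wedge bears the stand rests on the deck staying level after I let go.

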